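# Gather bottle caps in the tray's red corner for counting

## Robot

A 6-joint arm with a two-finger parallel gripper is mounted at the origin on the work surface. World frame = base frame: x ahead of the robot, y to its left, z up, the work surface at z = 0. Lengths are in mm, angles in rad, forces in N, time in s.
With the tool pointing down it reaches from about 350 to 975 mm from the base axis. Payload 7.1 kg.
Tool frame: the origin (TCP) lies midway between the tips of the shut fingers; the grasp point (between the pads) lies 19 mm behind it (ctrl.grip_depth is the distance from the TCP to the grasp point, in mm); z points along the fingers, y is the line along which they close (so a half turn about z gives the same grasp; the last joint's range is limited). The gripper opens to 88 mm and grips with 3 to 60 N. Pads are 20 mm wide; open, the fingers measure 115 mm over their backs; the gripper's body (75 mm by 178 mm) begins 61 mm behind the grasp point.
Start: joints at [-1.135, 0.423, 1.63, -0, 1.089, -0.019], TCP at [274.566, -561.443, 222.675] pointing down, gripper open.
Joint ranges: [-3, 3], [-0.9, 2.11], [0.09, 2.58], [-1.31, 4.45], [0.11, 2.69], [-2.54, 2.54]. Speed limits (rad/s): [2.39, 2.39, 3.01, 3.14, 3.14, 3.14].

## Interface

Orientations are given as a rotation vector (axis times angle).
In Python, from workcell import get_obs, vision, ctrl gives the robot as it stands.
- The arm moves only by the tool step_arm, never from a script. Its argument "plan" is a list of rows, each a list of 7 numbers: the opening, from -1 (shut) to 1 (fully open), then the shift along the tool's x, y, z as a fraction of full scale, then the turn, a rotation vector about the tool's x, y, z as a fraction of full scale. In form: [[fingers, dx, dy, dz, wx, wy, wz], ...]. A call has 1 to 20 rows; each row shifts and turns the commanded pose from where the row before left it, along the tool's axes as they then stand; what a row does not reach is not made up. Full scale, the value 1, is 50 mm for a shift and 0.12 rad for a turn. A row lasts 1/8 s, in which the tool goes at most 62.5 mm and 10.7 degrees, less where a joint would pass 70% of its speed; a pose out of reach is approached as far as the arm can. A call with a number of a shift or a turn outside -1 to 1 is refused whole. A call with a gripper value outside its range is refused whole. The fingers move at their own pace and stop on an object; the grip force is fixed at half the most. Time passes only in rows, so rows that do not move let the fingers close. It gives the time, the measured TCP pose, the force, the opening and the grip force at its end, in the units of the state.
- get_obs(): the state, without advancing time (a new reading comes with each control period).
- vision.get_image(name): name is "scene" or "side" or "wrist"; returns a dict with "pixels" (480x640x3 uint8, red, green, blue), "depth" (480x640 float32, mm along the optical axis (not along the pixel's ray), 0 where there is no reading), "fx", "fy", "cx", "cy" (pixels), "k1" (the pictures are not rectified: a ray, as slopes to the right and down, at radius r is drawn at 1 + k1 r^2 times it, then the intrinsics apply), "T" (4x4, takes a point from camera to world coordinates); the wrist camera has in their place "T_tool_cam" (4x4, takes a point from camera to tool coordinates, whose origin is the TCP and whose axes are the flange's). Camera axes: x right, y down, z forward; pixel columns grow to the right and rows downward; lengths in mm; the calibration is good to about 2 mm. A picture is of the moment at which its call begins: read the wrist's pose just before it.
- ctrl.close_job(): hands the job in; it is judged then, once.
The state is a dict: "t": time; "qpos": joint angles; "qvel": joint speeds; "joint_torque": joint torques, N m; "ee_pos": TCP position; "orientation": TCP orientation; "ft_force": force on the tool from outside, world axes, zero at the start; "moment": the same for the moment, N m; "width": finger opening in mm; "grasp_force": force on a finger pad.
Only numpy, scipy, OpenCV 4.12 (cv2) and the standard library are available. Lean on these libraries where they do the work, as an engineer would, in place of code of your own. Each camera call takes 0.05 s, during which the arm holds its last target. There are 200 camera calls.

## Task

The loose bottle caps in the steel tray have to be counted: pick the tray up, bring its red corner over the blue counting mat and tilt the tray so that all three caps slide down and bunch together in the red corner. Finish while still holding the tray steady like that, tilted, clear of the bench and everything on it, with the red corner above the mat; do not put it down or let go. Spill no caps and leave the other things on the bench where they are.

Things in the scene. Friction and masses are not known exactly. Their poses are not given: they have to be found in the camera images.
- tray: loose steel tray, about 0.35 kg; origin: centre of its underside. 200 mm along x, 150 along y, walls 40 high, walls and floor 3 thick. A rigid handle arches over its middle: black bar along the tray's y, 162 long, 16 wide, 18 tall, on two straps outside the long walls; caps pass below it. Caps begin to slide at 7 to 12 degrees of tilt, but need 25 to 35 to run along the walls into a corner
- tray_grip (a point): centre of the tray's black handle bar (the place to grip), 105 mm above the middle of the tray's underside; a firm grip (40 N or so) keeps the tray from swinging in the fingers; axes as the tray's
- tray_red (a point): the red corner of the tray, where the floor meets the two walls inside (tray x -97, y +72, z +3 mm from its origin); the corner is painted red on the floor, walls and rim; the other three corners are bare steel
- mat: flat blue square counting mat fixed on the bench, 180 x 180 mm, 3 mm thick. Origin: centre of its underside; x and y along its sides
- cap0: black screw cap with a cream top, 26 mm across, 14 mm tall, 12 g, loose in the tray; origin: centre of its underside
- cap1: black screw cap with a cream top, 26 mm across, 14 mm tall, 12 g, loose in the tray; origin: centre of its underside
- cap2: black screw cap with a cream top, 26 mm across, 14 mm tall, 12 g, loose in the tray; origin: centre of its underside
- vial_a: bystander, loose: small amber vial with a white cap, 28 mm across, 55 mm tall. Origin: centre of its underside
- vial_b: bystander, loose: small amber vial with a white cap, 28 mm across, 55 mm tall. Origin: centre of its underside
- amber_bottle: bystander, loose: amber bottle with a black cap, 72 mm across, 160 mm tall. Origin: centre of its underside
- amber_jar: bystander, loose: wide amber jar with a black cap, 90 mm across, 110 mm tall. Origin: centre of its underside
- bowl: bystander, loose: white ceramic mixing bowl, 110 mm across, 60 mm tall. Origin: centre of its underside
- calculator: bystander, loose: black pocket calculator, 150 x 90 x 16 mm. Origin: centre of its underside
- spatula: bystander, loose: steel spatula lying flat, 200 mm long, along its x

How it is judged (in metres and radians):
On the way:
1. the gripper has lifted the tray clear of the bench (height (world z) of tray_red above 0.025 m and height (world z) of tray above 0.04 m and contact force between tray and the fingers above 1 N), for 0.2 s.
At the end, for the whole second after the job is handed in: Gripper holds the tray still, tilted over 0.2 rad, touching nothing else; red corner over 25 mm and tray middle over 40 mm above the bench, red corner above the mat (within 90 mm of centre along each side); all three caps at rest with centres within 80 mm of the red corner (all of step 1 and angle between tray's own z axis and vertical above 0.2 rad and linear speed of each of tray, cap0, cap1, cap2 below 0.03 m/s and x of tray_red in the frame of mat between -0.09 and 0.09 m and y of tray_red in the frame of mat between -0.09 and 0.09 m and distance between each of cap0, cap1, cap2 and tray_red below 0.08 m and contact force between tray and vial_a below 0.5 N and contact force between tray and vial_b below 0.5 N and contact force between tray and amber_bottle below 0.5 N and contact force between tray and amber_jar below 0.5 N and contact force between tray and bowl below 0.5 N and contact force between tray and calculator below 0.5 N and contact force between tray and spatula below 0.5 N); the arm keeps its last pose, push and grip.
It fails at once if a cap falls out of the tray (distance between any of cap0, cap1, cap2 and tray above 0.16 m).
It fails at once if another thing on the bench is displaced by more than 30 mm (distance of any of vial_a, vial_b, amber_bottle, amber_jar, bowl, calculator, spatula from where it was at the start of the episode above 0.03 m).
It also fails if it takes over 40 s, if anything falls off the work surface, if the arm or the gripper's body presses on something with over 40 N, if the wrist force passes 120 N, or if a joint passes its speed limit or range.

## Working session

There is one attempt and no reset: what is moved stays moved. The work goes in short steps, Python scripts to look and compute and a tool call to move; the robot and the scene stay as the last step left them, time stands still between calls to the robot, and variables do not carry over. Pictures are saved under pics/ and viewed, at most 10 in all, crops included, and the job is handed in when it is done.

Besides the shell and the picture viewer there is one more tool, called after "Call:" as a command line: name --pt "numbers of a row" for each row, then --argument value for the rest. step_arm: Moves the arm, as the interface text tells. Its arguments: {"type":"object","properties":{"plan":{"type":"array","items":{"type":"array","items":{"type":"number","minimum":-1,"maximum":1}}}},"required":["plan"]}

```bash
mkdir -p pics; cat > h.py <<'E'
import numpy as np,cv2
from workcell import get_obs,vision,ctrl
def world(im):
    h,w=im["depth"].shape
    u,v=np.meshgrid(np.arange(w),np.arange(h))
    K=np.array([[im["fx"],0,im["cx"]],[0,im["fy"],im["cy"]],[0,0,1.]])
    p=np.stack([u,v],-1).reshape(-1,1,2).astype(float)
    s=cv2.undistortPoints(p,K,np.array([im["k1"],0,0,0.])).reshape(h,w,2)
    d=im["depth"].astype(float)
    P=np.dstack([s*d[...,None],d,np.ones_like(d)])
    return (P@np.array(im["T"]).T)[...,:3]
def save(im,n): cv2.imwrite("pics/"+n,im["pixels"][...,::-1])
E
python3 - <<'E'
from h import *
o=get_obs();print(o)
for n in("scene","side"):
    im=vision.get_image(n);save(im,n+".png");np.save(n+"W.npy",world(im));np.save(n+"P.npy",im["pixels"]);print(n,im["k1"],im["fx"],np.round(im["T"],2).tolist())
E
```

```text
{'t': 0.0, 'qpos': array([-1.13499827e+00,  4.23840464e-01,  1.63068199e+00,  2.97777079e-05,
        1.08858664e+00, -1.89891913e-02]), 'qvel': array([ 9.12432504e-05, -1.43052171e-04, -1.19158899e-03,  5.34439866e-04,
       -7.95412390e-04,  4.03386874e-04]), 'joint_torque': array([-1.38742609e-03, -5.44643998e+01, -2.73664194e+01,  6.43908768e-02,
        2.28157116e-02, -1.20898885e-04]), 'ee_pos': array([ 274.34861004, -560.95462409,  221.90507502]), 'orientation': array([-3.05927363e+00, -7.07880687e-01,  4.52095556e-04]), 'ft_force': array([ 0.45003761, -0.29529957,  1.11704254]), 'moment': array([-0.0189919 , -0.02882807,  0.00092291]), 'grasp_force': 0.0, 'width': 87.65549231054987}
scene -0.04248043424571382 545.9635755987307 [[0.61, 0.57, -0.55, 1321.47], [0.79, -0.45, 0.42, -565.21], [-0.01, -0.69, -0.73, 1076.08], [0.0, 0.0, 0.0, 1.0]]
side 0.03321993320307878 442.7010003663599 [[-0.96, -0.14, 0.24, 266.06], [-0.28, 0.49, -0.83, 1102.61], [0.0, -0.86, -0.51, 762.86], [0.0, 0.0, 0.0, 1.0]]
```

View pics/scene.png

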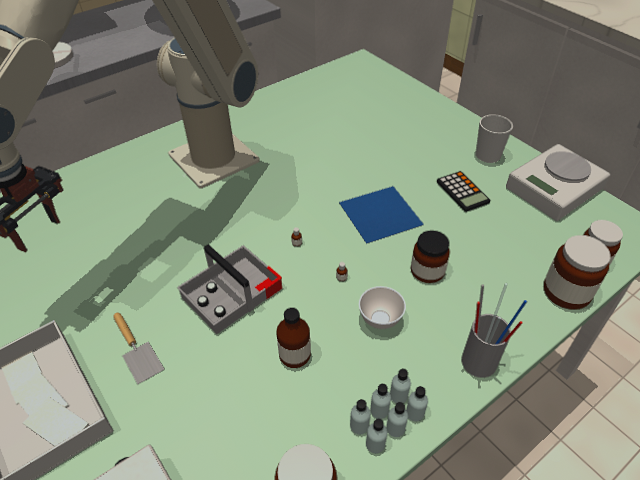

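View pics/side.png

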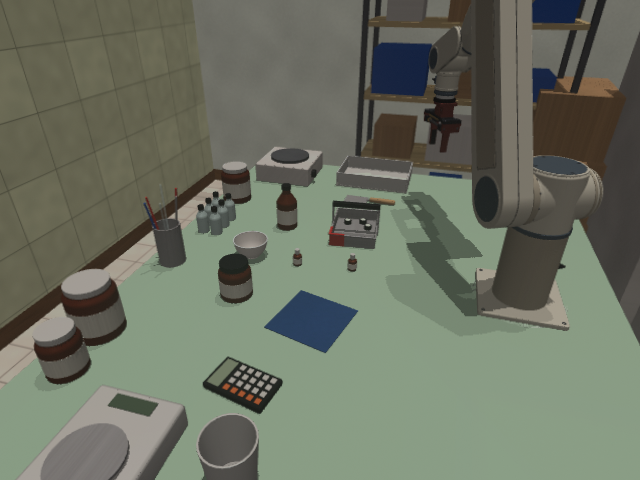

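The scene view shows the tray at about (230,287) with its bar from (207,248) to (247,283), the red corner near (272,283), caps at (210,287), (203,300) and (220,311), the mat at (381,213), and vials at (297,237) and (342,271). The side view agrees with this.

```bash
cat > m.py <<'E'
from h import *
P=np.load("sceneP.npy").astype(int);W=np.load("sceneW.npy")
r,g,b=P[...,0],P[...,1],P[...,2]
v,u=np.mgrid[:480,:640]
def box(m,a):return m&(u>a[0])&(u<a[2])&(v>a[1])&(v<a[3])
def rep(n,m):
    p=W[m];p=p[np.isfinite(p).all(1)]
    print(n,len(p),"med",np.round(np.median(p,0)),"lo",np.round(np.percentile(p,2,axis=0)),"hi",np.round(np.percentile(p,98,axis=0)))
    return p
p=rep("mat",box((b>80)&(b>r+50),(330,170,430,250)))
rr=cv2.minAreaRect(p[:,:2].astype(np.float32));print(rr,np.round(cv2.boxPoints(rr)))
p=rep("red",box((r>120)&(g<60)&(b<60),(250,255,290,305)))
print("redfloor",np.round(np.median(p[p[:,2]<15],0)), "redrim",np.round(np.median(p[p[:,2]>35],0)))
hb=box((W[...,2]>88)&(W[...,2]<125),(195,235,260,300))
p=rep("bar",hb);rr=cv2.minAreaRect(p[:,:2].astype(np.float32));print(rr,np.round(cv2.boxPoints(rr)))
p=rep("rim",box((W[...,2]>34)&(W[...,2]<46),(170,235,295,335)));rr=cv2.minAreaRect(p[:,:2].astype(np.float32));print(rr,np.round(cv2.boxPoints(rr)))
for n,a in dict(vialA=(285,222,308,250),vialB=(330,258,352,285),bottle=(270,305,320,370),jar=(408,228,455,285),bowl=(355,285,410,340),calc=(435,165,495,215),box=(0,0,0,0)).items():
    m=box((W[...,2]>8),a)
    if m.any():rep(n,m)
for c in((210,287),(203,300),(220,311)):print(np.round(W[c[1],c[0]]))
E
python3 m.py
```

```text
mat 2687 med [527. 243.   1.] lo [433. 154.  -4.] hi [614. 336.   7.]
((914.33935546875, -77.83526611328125), (230.44219970703125, 1249.020263671875), 50.327693939208984) [[ 360.  232.]
 [1321. -565.]
 [1469. -388.]
 [ 507.  410.]]
red 179 med [ 547. -153.   42.] lo [ 528. -181.   -0.] hi [ 580. -131.   48.]
redfloor [ 537. -164.    4.] redrim [ 573. -141.   44.]
bar 506 med [ 520. -239.  113.] lo [ 432. -252.   91.] hi [ 589. -224.  117.]
((509.9632568359375, -237.7985382080078), (163.617919921875, 18.574600219726562), 5.970067501068115) [[ 428. -237.]
 [ 430. -256.]
 [ 592. -239.]
 [ 590. -220.]]
rim 731 med [ 511. -240.   41.] lo [ 426. -344.   34.] hi [ 593. -130.   46.]
((502.70635986328125, -180.26905822753906), (164.0804443359375, 321.3379821777344), 6.288583278656006) [[ 404.  -30.]
 [ 439. -349.]
 [ 602. -331.]
 [ 567.  -12.]]
vialA 144 med [478. -15.  31.] lo [465. -25.  10.] hi [487.  -1.  57.]
vialB 167 med [645.   5.  32.] lo [630.  -3.  10.] hi [655.  22.  56.]
bottle 1600 med [ 769. -228.  102.] lo [ 735. -252.   12.] hi [ 788. -189.  162.]
jar 1612 med [773. 179.  85.] lo [726. 156.  11.] hi [802. 232. 113.]
bowl 1386 med [781.  21.  38.] lo [746. -50.   9.] hi [849.  52.  63.]
calc 1055 med [612. 492.  15.] lo [536. 444.   9.] hi [683. 543.  21.]
[ 472. -275.   14.]
[ 499. -309.   17.]
[ 553. -293.   17.]
```

```bash
cat > d.py <<'E'
from h import *
from scipy.spatial.transform import Rotation as R
def delta(pos,Rt):
    o=get_obs();Rc=R.from_rotvec(o["orientation"])
    print("dpos world",np.round(np.array(pos)-o["ee_pos"],1)," after-rot frame shift/50:",np.round(Rt.inv().apply(np.array(pos)-o["ee_pos"])/50,3)," now frame:",np.round(Rc.inv().apply(np.array(pos)-o["ee_pos"])/50,3)," turn/.12:",np.round((Rc.inv()*Rt).as_rotvec()/.12,3), "q",np.round(o["qpos"],2))
def down(ydeg):
    a=np.radians(ydeg);y=np.array([np.cos(a),np.sin(a),0]);z=np.array([0,0,-1.])
    return R.from_matrix(np.c_[np.cross(y,z),y,z])
E
python3 - <<'E'
from d import *
delta((510,-238,200),down(-84))
E
```

```text
dpos world [235.7 323.  -22. ]  after-rot frame shift/50: [ 5.363 -5.932  0.44 ]  now frame: [ 7.072 -3.732  0.445]  turn/.12: [-1.200e-02  2.000e-03  2.918e+00] q [-1.14  0.42  1.63 -0.    1.09 -0.02]
```

Call:
step_arm --pt "1 0 0 0 0 0 0.73" --pt "1 0 0 0 0 0 0.73" --pt "1 0 0 0 0 0 0.73" --pt "1 0 0 0 0 0 0.73" --pt "1 0.536 -0.593 0.044 0 0 0" --pt "1 0.536 -0.593 0.044 0 0 0" --pt "1 0.536 -0.593 0.044 0 0 0" --pt "1 0.536 -0.593 0.044 0 0 0" --pt "1 0.536 -0.593 0.044 0 0 0" --pt "1 0.536 -0.593 0.044 0 0 0" --pt "1 0.536 -0.593 0.044 0 0 0" --pt "1 0.536 -0.593 0.044 0 0 0" --pt "1 0.536 -0.593 0.044 0 0 0" --pt "1 0.536 -0.593 0.044 0 0 0" --pt "1 0 0 0 0 0 0" --pt "1 0 0 0 0 0 0"

```text
t: 2.1
ee_pos: [509.8, -238.7, 200.4]
orientation: [-3.137, -0.165, 0.001]
ft_force: [0.2, -0.1, -0.6]
width: 87.7
grasp_force: 0.0
```

```bash
python3 - <<'E'
from d import *
delta((510,-238,86),down(-84))
o=get_obs();im=vision.get_image("wrist");save(im,"w1.png")
T=np.eye(4);T[:3,:3]=R.from_rotvec(o["orientation"]).as_matrix();T[:3,3]=o["ee_pos"]
im["T"]=T@np.array(im["T_tool_cam"]);W=world(im)
m=(W[...,2]>100)&(W[...,2]<125)&(im["depth"]>0)&(abs(W[...,0]-510)<110)&(abs(W[...,1]+238)<40)
print(m.sum())
rr=cv2.minAreaRect(W[m][:,:2].astype(np.float32));print(rr,np.round(cv2.boxPoints(rr)),np.median(W[m],0))
E
```

```text
dpos world [   0.2    0.7 -114.4]  after-rot frame shift/50: [ 0.005 -0.014  2.288]  now frame: [ 0.007 -0.014  2.288]  turn/.12: [-0.001  0.006  0.002] q [-0.46  0.36  1.79 -0.    1.    1.01]
3985
((508.51226806640625, -237.064453125), (159.1236114501953, 15.992862701416016), 5.798817157745361) [[ 429. -237.]
 [ 430. -253.]
 [ 588. -237.]
 [ 587. -221.]] [ 518.60488416 -236.40859026  114.32485207]
```

View pics/w1.png

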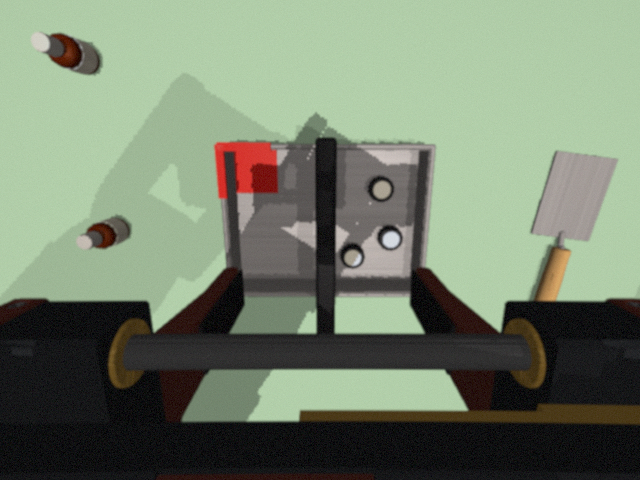

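The wrist view shows the bar aligned and centred between the fingers (column 326), with the red corner at upper left (245,165) and the caps right of the bar. It is ready to descend and grip.

Call:
step_arm --pt "1 0 0 0.456 0 0 0" --pt "1 0 -0.03 0.456 0 0 0" --pt "1 0 0 0.456 0 0 0" --pt "1 0 0 0.456 0 0 0" --pt "1 0 0 0.456 0 0 0" --pt "1 0 0 0 0 0 0" --pt "-1 0 0 0 0 0 0" --pt "-1 0 0 0 0 0 0" --pt "-1 0 0 0 0 0 0" --pt "-1 0 0 0 0 0 0" --pt "-1 0 0 0 0 0 0" --pt "-1 0 0 0 0 0 0" --pt "-1 0 0 0 0 0 0" --pt "-1 0 0 0 0 0 0"

```text
t: 3.9
ee_pos: [510.1, -237.1, 86.6]
orientation: [3.137, 0.164, -0.0]
ft_force: [0.4, -0.0, 0.0]
width: 15.7
grasp_force: 30.0
```

Call:
step_arm --pt "-1 0 0 -0.2 0 0 0" --pt "-1 0 0 -0.4 0 0 0" --pt "-1 0 0 -0.5 0 0 0" --pt "-1 0 0 -0.5 0 0 0" --pt "-1 0 0 -0.5 0 0 0" --pt "-1 0 0 -0.4 0 0 0" --pt "-1 0 0 -0.3 0 0 0" --pt "-1 0 0 -0.2 0 0 0" --pt "-1 0 0 0 0 0 0" --pt "-1 0 0 0 0 0 0"

```text
t: 5.15
ee_pos: [509.6, -236.9, 235.9]
orientation: [-3.137, -0.164, 0.002]
ft_force: [0.2, 0.2, -3.4]
width: 15.9
grasp_force: 30.0
```

```bash
cat > f.py <<'E'
from d import *
# tool axes in tray axes: tool y = tray x, tool z=-tray z, tool x = y x z -> tray x cross -z = tray y
Rtt=R.from_matrix(np.c_[[0,1,0],[1,0,0],[0,0,-1]])  # tool->tray
def final(yaw,tilt,red,d=(-.75,.66)):
    a=np.radians(yaw);X=np.array([np.cos(a),np.sin(a),0]);Y=np.array([-X[1],X[0],0])
    R0=R.from_matrix(np.c_[X,Y,[0,0,1]])
    dw=R0.apply([*(np.array(d)/np.hypot(*d)),0]);k=np.cross(dw,[0,0,-1])
    Rw=R.from_rotvec(k*np.radians(tilt))*R0
    tcp=np.array(red)-Rw.apply([-97,72,-83])
    return tcp,Rw*Rtt,Rw,
E
python3 - <<'E'
from f import *
for t in (0,32):
    tcp,Rt,Rw=final(-84,t,(524,245,90));print(t,np.round(tcp),"z tray",np.round(Rw.apply([0,0,1]),2),"lowest",[np.round((tcp+Rw.apply([sx*100,sy*78,-86]))[2]) for sx in(-1,1) for sy in(-1,1)])
    delta(tcp,Rt)
E
```

```text
0 [463. 141. 173.] z tray [0. 0. 1.] lowest [np.float64(87.0), np.float64(87.0), np.float64(87.0), np.float64(87.0)]
dpos world [-47.1 377.9 -62.9]  after-rot frame shift/50: [-0.146 -7.616  1.259]  now frame: [-0.147 -7.615  1.265]  turn/.12: [-0.006  0.009 -0.003] q [-0.46  0.32  1.76 -0.    1.07  1.01]
32 [499. 192. 224.] z tray [0.31 0.43 0.85] lowest [np.float64(139.0), np.float64(84.0), np.float64(218.0), np.float64(164.0)]
dpos world [-11.  428.7 -11.8]  after-rot frame shift/50: [ 0.07  -7.861 -3.439]  now frame: [ 0.674 -8.551  0.241]  turn/.12: [-3.5   -3.065  0.   ] q [-0.46  0.32  1.76 -0.    1.07  1.01]
```

Call:
step_arm --pt "-1 0.016 -0.2 0 0 0 0" --pt "-1 0.035 -0.4 0 0 0 0" --pt "-1 0.05 -0.55 0 0 0 0" --pt "-1 0.05 -0.65 0 0 0 0" --pt "-1 0.055 -0.7 0 0 0 0" --pt "-1 0.055 -0.7 0 0 0 0" --pt "-1 0.055 -0.7 0 0 0 0" --pt "-1 0.055 -0.7 0 0 0 0" --pt "-1 0.055 -0.7 0 0 0 0" --pt "-1 0.055 -0.7 0 0 0 0" --pt "-1 0.055 -0.7 0 0 0 0" --pt "-1 0.05 -0.6 0 0 0 0" --pt "-1 0.045 -0.5 0 0 0 0" --pt "-1 0.03 -0.35 0 0 0 0" --pt "-1 0.015 -0.1 0 0 0 0" --pt "-1 0 0 0 0 0 0" --pt "-1 0 0 0 0 0 0"

```text
t: 7.28
ee_pos: [500.6, 176.0, 236.6]
orientation: [3.137, 0.163, -0.0]
ft_force: [0.4, -0.4, -3.8]
width: 15.9
grasp_force: 30.0
```

```bash
python3 - <<'E'
from f import *
delta(*final(-84,32,(524,245,90))[:2])
E
```

```text
dpos world [ -2.1  15.8 -12.5]  after-rot frame shift/50: [ 0.056 -0.392  0.087]  now frame: [-0.008 -0.319  0.249]  turn/.12: [-3.493 -3.071 -0.008] q [ 0.32  0.27  1.83 -0.    1.05  1.78]
```

Call:
step_arm --pt "-1 0 -0.02 0 -0.25 -0.22 0" --pt "-1 0 -0.02 0 -0.25 -0.22 0" --pt "-1 0 -0.02 0 -0.25 -0.22 0" --pt "-1 0 -0.02 0 -0.25 -0.22 0" --pt "-1 0 -0.02 0 -0.25 -0.22 0" --pt "-1 0 -0.02 0 -0.25 -0.22 0" --pt "-1 0 -0.02 0 -0.25 -0.22 0" --pt "-1 0 -0.02 0 -0.25 -0.22 0" --pt "-1 0 -0.02 0 -0.25 -0.22 0" --pt "-1 0 -0.02 0 -0.25 -0.22 0" --pt "-1 0 -0.02 0 -0.25 -0.22 0" --pt "-1 0 -0.02 0 -0.25 -0.22 0" --pt "-1 0 -0.02 0 -0.25 -0.22 0" --pt "-1 0 -0.02 0 -0.25 -0.22 0" --pt "-1 0 0 0 0 0 0" --pt "-1 0 0 0 0 0 0" --pt "-1 0 0 0 0 0 0" --pt "-1 0 0 0 0 0 0"

```text
t: 9.52
ee_pos: [499.0, 190.1, 234.3]
orientation: [2.66, 0.139, -0.474]
ft_force: [0.0, 0.0, -4.1]
width: 15.7
grasp_force: 30.0
```

```bash
python3 - <<'E'
from f import *
delta(*final(-84,32,(524,245,90))[:2])
o=get_obs();w=vision.get_image("wrist");s=vision.get_image("scene")
c=cv2.resize(s["pixels"][100:340,240:560],(640,480))
cv2.imwrite("pics/t1.png",np.hstack([cv2.resize(w["pixels"],(400,300)),cv2.resize(c,(400,300))])[...,::-1])
T=np.eye(4);T[:3,:3]=R.from_rotvec(o["orientation"]).as_matrix();T[:3,3]=o["ee_pos"]
w["T"]=T@np.array(w["T_tool_cam"])
for n,im in(("w",w),("s",s)):
    W=world(im);P=im["pixels"].astype(int);m=(P[...,0]>90)&(P[...,1]<50)&(P[...,2]<50)&(W[...,2]>30)&(W[...,2]<220)&(abs(W[...,0]-524)<90)&(abs(W[...,1]-245)<90)
    p=W[m];print(n,len(p)); 
    if len(p):print(np.round(np.median(p,0)),np.round(p[p[:,2].argmin()]))
    np.save(n+"2W.npy",W);np.save(n+"2P.npy",im["pixels"])
E
```

```text
dpos world [ -0.4   1.7 -10.1]  after-rot frame shift/50: [ 0.064 -0.113  0.159]  now frame: [ 0.064 -0.113  0.159]  turn/.12: [ 0.002  0.003 -0.004] q [ 0.48  0.54  1.53 -0.24  1.58  2.01]
w 3022
[522. 246. 139.] [519. 244. 103.]
s 63
[526. 232. 135.] [498. 214. 120.]
```

View pics/t1.png

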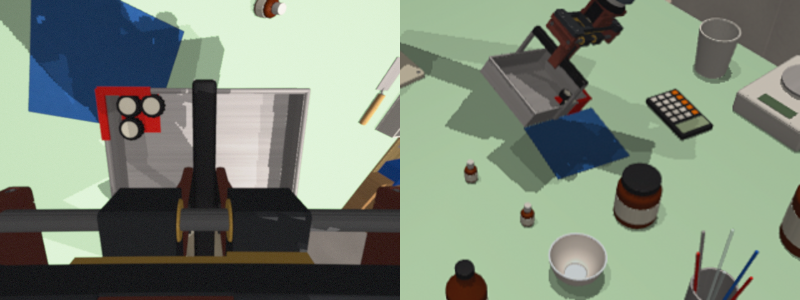

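The picture shows all three caps bunched in the red corner (wrist view, about (130,105)). The lowest red point measures (519,244,103), above the mat centre at about (524,245), and the bystanders in view look undisturbed.

```bash
python3 -c "
from h import *
print(get_obs()['ee_pos'],get_obs()['grasp_force']);print(ctrl.close_job())"
```

```text
[498.93169301 190.09849561 234.19052762] 29.998701810836792
the job is handed in; nothing more can be done
None
```

I handed the job in with the tray held tilted about 32°, its red corner about 100 mm above the middle of the mat and all three caps bunched in that corner; no verdict came back.

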